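# Tip the spoiled mandarins through the bin's spring flap

## Robot

A 7-joint arm with a two-finger parallel gripper is mounted at the origin on the work surface. World frame = base frame: x ahead of the robot, y to its left, z up, the work surface at z = 0. Lengths are in mm, angles in rad, forces in N, time in s.
With the tool pointing down it reaches from about 400 to 875 mm from the base axis. Payload 4.4 kg.
Tool frame: the origin (TCP) lies midway between the tips of the shut fingers; the grasp point (between the pads) lies 19 mm behind it; z points along the fingers, y is the line along which they close (so a half turn about z gives the same grasp; the last joint's range is limited). The gripper opens to 85 mm and grips with 20 to 120 N. Pads are 22 mm wide; open, the fingers measure 114 mm over their backs; the gripper's body (76 mm by 85 mm) begins 54 mm behind the grasp point. The pads swing forward as they close: fully open they stand 13 mm farther back than shut.
Start: joints at [1.144, 0.628, 0.038, 1.517, -0.027, 0.996, -0.02], TCP at [229.493, -608.154, 231.313] pointing down, gripper open.
Joint ranges: [-3.06, 3.06], [-0.37, 2.12], [-1.25, 1.32], [0.18, 2.47], [-1.1, 4.24], [0.23, 1.98], [-2.94, 2.94]. Speed limits (rad/s): [2.57, 2.57, 3.14, 3.14, 3.14, 3.14, 3.14].

## Interface

Orientations are given as [roll, pitch, yaw] about the fixed x, y, z axes, in that order (R = Rz(yaw) Ry(pitch) Rx(roll)).
In Python, from cell import read_state, get_image, finish_job gives the robot as it stands.
- The arm moves only by the tool send_rows, never from a script. Its argument "series" is a list of rows, each an object of numbers: "ax", "ay", "az": the turn, a rotation vector about the tool's x, y, z in rad; "dx", "dy", "dz": the shift along the tool's x, y, z in cm; "hand": the closure, from 0 (fully open) to 1 (shut). In form: [{"ax": .., "ay": .., "az": .., "dx": .., "dy": .., "dz": .., "hand": ..}, ...]. A call has 1 to 10 rows; each row is the pose to reach, as a shift and turn from the pose commanded when the call began, along the tool's axes at that moment; what a row does not reach only later rows make up. A row lasts 1/10 s, in which the tool goes at most 50 mm and 8.59 degrees, less where a joint would pass 70% of its speed; a pose out of reach is approached as far as the arm can. A call with a gripper value outside its range is refused whole. The fingers move at their own pace and stop on an object; the grip force is fixed at half the most. Time passes only in rows, so rows that repeat a pose let the fingers close. It gives the time, the measured TCP pose, the force, the opening and the grip force at its end, in the units of the state.
- read_state(): the state, without advancing time (a new reading comes with each control period).
- get_image(name): name is "side" or "top" or "wrist"; returns a dict with "pixels" (384x512x3 uint8, red, green, blue), "mtx" (3x3 intrinsics, pixels), "R" (3x3) and "t" (3): a world point X has camera coordinates R X + t. Camera axes: x right, y down, z forward; pixel columns grow to the right and rows downward; lengths in mm; the calibration is good to about 2 mm. A picture is of the moment at which its call begins. There is no depth.
- finish_job(): hands the job in; it is judged then, once.
The state is a dict: "clock": time; "qpos": joint angles; "qd": joint speeds; "tau": joint torques, N m; "eef_pos": TCP position; "tool_rot": TCP orientation; "force": force on the tool from outside, world axes, zero at the start; "torque": the same for the moment, N m; "width": finger opening in mm; "gripper_force": force on a finger pad.
Only numpy, scipy, OpenCV 4.12 (cv2) and the standard library are available. Lean on these libraries where they do the work, as an engineer would, in place of code of your own. Each camera call takes 0.05 s, during which the arm holds its last target. There are 200 camera calls.

## Task

Pick up the scoop by its handle with the four spoiled mandarins in it, carry it to the waste bin without spilling, press the bin's sprung flap well open with the scoop's lip and tip all the mandarins in through it. Then draw the scoop out so that the flap shuts, and stand the empty scoop back on the table. Be gentle with the bin, work the flap with the scoop and not with the gripper, and leave the bottle, jar and carton where they are.

Things in the scene. Friction and masses are not known exactly. Their poses are not given: they have to be found in the camera images.
- scoop_handle (a point): middle of the scoop's handle: a level black bar 100 mm long, 22 mm wide and high, free from 50 mm behind this point to the tray's back wall 46 mm ahead; 55 mm above the table. Axes: x towards the pouring lip, y left, z up. Pinch it across y, firmly, best leaning back (fingers pointing forward and down). The load, 0.4 to 0.5 kg, hangs about 0.11 m ahead and may sag in the fingers.
- scoop_center (a point): centre of the scoop's aluminium tray, 25 mm above its underside, 120 mm ahead of and 30 mm below the handle point. Tray 159 mm long (74 mm behind this point to 85 mm ahead), 110 mm wide; side walls 50 mm high. The floor is flat to 30 mm ahead, then rises at 18 degrees to the lip: fruit stays in until the nose is tipped 18 degrees down, and runs out well at 50. Axes as the handle.
- scoop_lip (a point): middle of the scoop's front pouring lip: 205 mm ahead of and 35 mm below the handle point, 20 mm above the scoop's underside. The lip is straight, 110 mm wide, 4 mm thick, and 34 mm high side walls run right up to it. Axes as the handle.
- bin: steel waste bin fixed to the table, 240 (x) by 240 mm (y), lid top at 160 mm; origin on the table inside it, 50 mm behind its near face, on its middle line; x points away from the side where the scoop comes in. Lid opening: x -30 to +120, y -70 to +70 mm. A collar 45 mm high (top at 205 mm, inner faces y = +-72, x = +120) guards its two sides and far side; the near side at x = -30 mm has only the flat rim.
- flap_hinge (a point): middle of the flap's hinge line, on the top of the lid: bin x = -28 mm, y = 0, z = 160 mm. The flap is a flat aluminium plate 134 mm wide whose free edge lies 144 mm from the hinge; it is hinged along the near edge of the opening (hinge line along the bin's y) and swings down into the bin, so that it becomes a chute. Axes as the bin.
- press_spot (a point): spot fixed to the bin, on the top of the shut flap: 88 mm from the hinge on the flap's middle line, bin x = 60 mm, y = 0, z = 160 mm. A good place for the lip to press. Axes as the bin.
- flap (a joint): opening angle of the flap, rad: 0 shut (flush with the lid), grows as it is pressed down, stop at 0.75. A spring shuts it: 0.30 N m plus 0.20 N m per rad, so 3.4 N at the press spot at first, 4.8 N at 0.6. The fruit's weight does not open it. Fruit passes from about 0.35 on; 0.5 to 0.65 is good; nearer the stop the scoop may jam on the lid rim.
- fruit0_center (a point): spoiled mandarin, a ball of 46 mm diameter, about 50 g, one of four lying loose on the scoop's floor at the start; point at its centre
- fruit1_center (a point): spoiled mandarin, a ball of 46 mm diameter, about 50 g, one of four lying loose on the scoop's floor at the start; point at its centre
- fruit2_center (a point): spoiled mandarin, a ball of 46 mm diameter, about 50 g, one of four lying loose on the scoop's floor at the start; point at its centre
- fruit3_center (a point): spoiled mandarin, a ball of 46 mm diameter, about 50 g, one of four lying loose on the scoop's floor at the start; point at its centre
- oil: bystander: oil bottle, 74 mm diameter, 200 mm high; origin at the centre of its foot
- jar: bystander: preserving jar, 84 mm diameter, 140 mm high; origin at the centre of its foot
- carton: bystander: open cardboard carton of sound mandarins, 200 mm (x) by 150 mm (y), 90 mm high; origin at the centre of its underside
Mind the look-alikes: they are no part of the job. Leave any grey or turquoise look-alike of the part that bears fruit0_center alone.

How it is judged (in metres and radians):
On the way, in this order (a step that is already met when the one before it is completed fails the run):
1. the scoop is lifted with all four mandarins in it (height (world z) of scoop_center above 0.09 m and distance between each of fruit0_center, fruit1_center, fruit2_center, fruit3_center and scoop_center below 0.1 m), for 0.2 s.
2. the scoop's lip presses the flap open by more than 0.3 rad (value of joint flap above 0.3 rad and contact force between scoop and bin above 0.3 N), for 0.1 s.
3. all four mandarins are inside the bin (height (world z) of each of fruit0_center, fruit1_center, fruit2_center, fruit3_center below 0.1 m and x of fruit0_center in the frame of bin between -0.05 and 0.19 m and y of fruit0_center in the frame of bin between -0.12 and 0.12 m and x of fruit1_center in the frame of bin between -0.05 and 0.19 m and y of fruit1_center in the frame of bin between -0.12 and 0.12 m and x of fruit2_center in the frame of bin between -0.05 and 0.19 m and y of fruit2_center in the frame of bin between -0.12 and 0.12 m and x of fruit3_center in the frame of bin between -0.05 and 0.19 m and y of fruit3_center in the frame of bin between -0.12 and 0.12 m), for 0.2 s.
At the end, for the whole second after the job is handed in: All four mandarins lie inside the bin, well below its lid (centres under 100 mm high), the flap is shut (under 0.06 rad), and the empty scoop stands upright and at rest on the table (its centre under 35 mm high, tilted under 0.1 rad) (all of step 3 and value of joint flap below 0.06 rad and height (world z) of scoop_center below 0.035 m and angle between scoop_center's own z axis and vertical below 0.1 rad and linear speed of scoop below 0.02 m/s); the robot touches nothing.
It fails at once if the scoop is forced against the bin or its flap (over 25 N) (contact force between scoop and bin above 25 N).
It fails at once if the gripper pushes on the bin or its flap (over 3 N) (contact force between the fingers and bin above 3 N).
It fails at once if a bystander is moved by more than 30 mm or tipped (distance of any of oil, jar, carton from where it was at the start of the episode above 0.03 m or angle between any of oil, jar, carton's own z axis and vertical above 0.3 rad).
It also fails if it takes over 72 s, if anything falls off the work surface, if the arm or the gripper's body presses on something with over 40 N, if the wrist force passes 120 N, or if a joint passes its speed limit or range.

## Working session

There is one attempt and no reset: what is moved stays moved. The work goes in short steps, Python scripts to look and compute and a tool call to move; the robot and the scene stay as the last step left them, time stands still between calls to the robot, and variables do not carry over. Pictures are saved under pics/ and viewed, at most 10 in all, crops included, and the job is handed in when it is done.

Besides the shell and the picture viewer there is one more tool, called after "Request:" as a command line: name --argument value ..., lists and objects as JSON in quotes. send_rows: Moves the arm, as the interface text tells. Its arguments: {"type":"object","properties":{"series":{"type":"array","items":{"type":"object","properties":{"ax":{"type":"number"},"ay":{"type":"number"},"az":{"type":"number"},"dx":{"type":"number"},"dy":{"type":"number"},"dz":{"type":"number"},"hand":{"type":"number"}}}}},"required":["series"]}

```bash
mkdir -p pics
python3 - <<'E'
from cell import *
import cv2,numpy as np,pickle
d={}
for n in("top","side"):
    im=get_image(n);d[n]=im;cv2.imwrite(f"pics/{n}0.png",im["pixels"][:,:,::-1])
    print(n,np.round(im["mtx"],1).tolist(),np.round(im["R"],3).tolist(),np.round(im["t"],1).tolist())
pickle.dump(d,open("im0.pkl","wb"))
s=read_state();print(s)
E
```

```text
top [[478.7, 0.0, 258.0], [0.0, 478.7, 186.6], [0.0, 0.0, 1.0]] [[0.029, -1.0, -0.003], [-0.997, -0.028, -0.076], [0.076, 0.005, -0.997]] [-4.3, 624.4, 1620.3]
side [[439.6, 0.0, 250.4], [0.0, 439.6, 192.2], [0.0, 0.0, 1.0]] [[0.976, -0.215, 0.017], [-0.088, -0.468, -0.879], [0.197, 0.857, -0.476]] [-574.0, 173.6, 1276.1]
{'clock': 0.1, 'qpos': array([ 1.14417645,  0.62925634,  0.03845066,  1.51827379, -0.02706909,
        0.996292  , -0.01998179]), 'qd': array([-6.45495262e-04, -2.29651036e-03,  2.74234670e-04, -1.82826046e-03,
        4.27727059e-06,  1.91018258e-04, -1.06937351e-03]), 'tau': array([ 2.89672244e-03, -5.64535153e+01,  1.23029955e+00, -1.93974513e+01,
        1.12444497e-02,  5.36829160e-03,  9.24004979e-06]), 'eef_pos': array([ 229.32294297, -607.60299878,  230.47752736]), 'tool_rot': array([-3.13988025e+00, -3.69910221e-05,  3.60795553e-01]), 'force': array([-0.03129082,  1.11070373, -0.09448431]), 'torque': array([-0.03216715,  0.02596126,  0.01719005]), 'gripper_force': 0.0, 'width': 85.28938050121515}
```

View pics/top0.png

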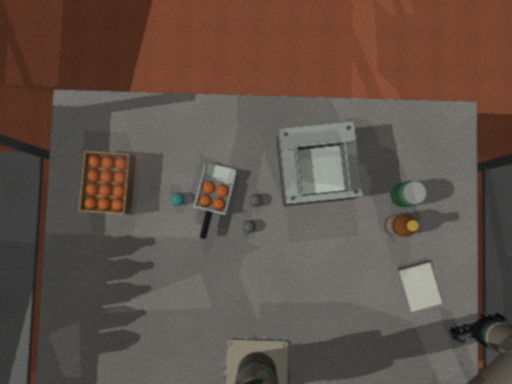

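View pics/side0.png

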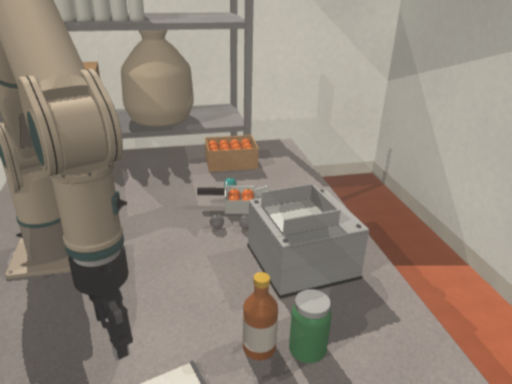

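Run:
```python
import pickle,cv2,numpy as np
d=pickle.load(open("im0.pkl","rb"))
a=d["top"]["pixels"][115:245,160:375,::-1]
a=cv2.resize(a,None,fx=3.7,fy=3.7,interpolation=cv2.INTER_CUBIC)
a=cv2.convertScaleAbs(a,alpha=1.4)
cv2.imwrite("pics/topz.png",a)
```

```text
(no output)
```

View pics/topz.png

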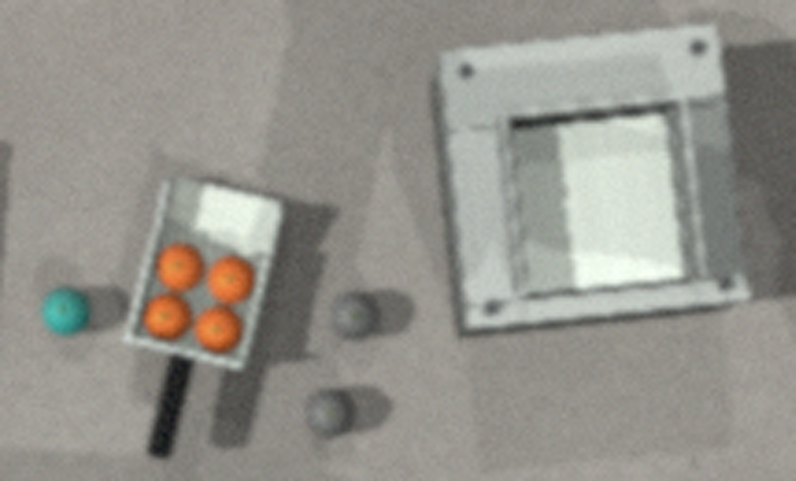

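The zoomed view shows the scoop (handle end at zoom (160,450), tray corners (165,182), (283,203), (125,340), (242,366)). The bin lid corners are at (440,55), (717,27), (748,297), (462,330). The near rim faces the robot, and the grey and turquoise balls lie beside the scoop.

```bash
cat > h.py <<'E'
import numpy as np,pickle,cv2
from scipy.spatial.transform import Rotation as Rot
def ray(im,u,v,z):
    d=im["R"].T@np.linalg.inv(im["mtx"])@[u,v,1]; c=-im["R"].T@im["t"]
    return c+d*(z-c[2])/d[2]
def proj(im,X):
    p=im["mtx"]@(im["R"]@np.asarray(X,float)+im["t"]);return p[:2]/p[2]
E
python3 - <<'E'
from h import *
d=pickle.load(open("im0.pkl","rb"));t=d["top"]
Z=lambda u,v,z:ray(t,u/3.7+160-.4,v/3.7+115-.4,z)
c=[Z(165,182,54),Z(283,203,54),Z(242,366,50),Z(125,340,50)]
lip=(c[0]+c[1])/2;back=(c[2]+c[3])/2;he=Z(160,455,66)
for n,p in zip("TL TR BR BL lip back handleend".split(),c+[lip,back,he]):print(n,p.round(1))
ax=lip-back;print("len",np.hypot(*ax[:2]),"yaw",np.arctan2(ax[1],ax[0]));ax=lip-he;print("len2",np.hypot(*ax[:2]),"yaw",np.arctan2(ax[1],ax[0]))
b=[Z(440,55,160),Z(717,27,160),Z(748,297,160),Z(462,330,160)]
for p in b:print("bin",p.round(1))
m=sum(b)/4;print("mid",m,"yaws",[np.arctan2(*(q-p)[1::-1]) for p,q in((b[3],b[0]),(b[2],b[1]))],[np.arctan2(-(q-p)[0],(q-p)[1]) for p,q in((b[1],b[0]),(b[2],b[3]))],[np.linalg.norm(b[i]-b[i-1]) for i in range(4)])
# oranges
hsv=cv2.cvtColor(t["pixels"],cv2.COLOR_RGB2HSV)
s=d["side"]
for n,p in dict(lip=lip,handle=he,binm=m).items():print(n,proj(s,p))
for n,(u,v) in dict(jar=(408,194),oil=(402,226)).items():print(n,ray(t,u,v,70))
E
```

```text
TL [694.2 197.5  54. ]
TR [677.9  89.   54. ]
BR [528.3 121.7  50. ]
BL [548.9 229.   50. ]
lip [686.1 143.2  54. ]
back [538.6 175.4  50. ]
handleend [446.2 191.4  66. ]
len 150.91404453571846 yaw -0.21449745988215896
len2 244.62177675626114 yaw -0.19820489129330524
bin [797.7 -47.2 160. ]
bin [ 828.7 -284.5  160. ]
bin [ 597.1 -313.9  160. ]
bin [562.1 -71.8 160. ]
mid [ 696.41678197 -179.37567178  160.        ] yaws [np.float64(0.10417104722140005), np.float64(0.1263305783657789)] [np.float64(0.1299591473286004), np.float64(0.14329698786258357)] [np.float64(236.86084361237042), np.float64(239.33319172321498), np.float64(233.52108527704434), np.float64(244.61511831813672)]
lip [269.66201817 191.79834734]
handle [198.04651821 188.27121004]
binm [305.16723873 212.83014978]
jar [ 610.1902164  -486.88663975   70.        ]
oil [ 503.37507043 -467.53321372   70.        ]
```

```bash
cat >> h.py <<'E'
def T(yaw,lean,roll=0):
    """tool rot: z forward(yaw)/down leaning back by lean, y = -left"""
    s,c=np.sin(lean),np.cos(lean)
    M=np.array([[c,0,s],[0,-1,0],[s,0,-c]])  # columns x,y,z
    return Rot.from_euler('z',yaw)*Rot.from_matrix(M)
def rel(p,R,p0,R0):
    return (R0.inv().apply(np.asarray(p)-p0)/10).round(2),(R0.inv()*R).as_rotvec().round(3)
def cur(s):return np.array(s["eef_pos"]),Rot.from_euler('xyz',s["tool_rot"])
def gtcp(g,R):return np.asarray(g)+19*R.as_matrix()[:,2]
E
python3 - <<'E'
from h import *
from cell import *
p0,R0=cur(read_state());print(R0.as_matrix().round(2))
print(T(0,.75).as_matrix().round(2))
print(rel([380,-150,300],T(.1,.2),p0,R0))
y=-.2;h=np.array([492,183,55.]);f=np.array([np.cos(y),np.sin(y),0])
R=T(y,.75);g=h+15*f
print(rel(gtcp(g,R)-110*R.as_matrix()[:,2]+[0,0,30],R,p0,R0),gtcp(g,R)-110*R.as_matrix()[:,2]+[0,0,30])
E
```

```text
[[ 0.94  0.35 -0.  ]
 [ 0.35 -0.94  0.  ]
 [ 0.   -0.   -1.  ]]
[[ 0.73  0.    0.68]
 [ 0.   -1.    0.  ]
 [ 0.68  0.   -0.73]]
(array([ 30.25, -37.51,  -6.89]), array([-0.028,  0.199,  0.26 ]))
(array([ 48.5 , -67.18,   8.01]), array([-0.212,  0.73 ,  0.533])) [445.90832428 192.34324522 151.58368707]
```

Request:
send_rows --series '[{"dx":30.2,"dy":-37.5,"dz":-6.9,"ax":-0.03,"ay":0.2,"az":0.26,"hand":0},{"dx":30.2,"dy":-37.5,"dz":-6.9,"ax":-0.03,"ay":0.2,"az":0.26,"hand":0},{"dx":30.2,"dy":-37.5,"dz":-6.9,"ax":-0.03,"ay":0.2,"az":0.26,"hand":0},{"dx":30.2,"dy":-37.5,"dz":-6.9,"ax":-0.03,"ay":0.2,"az":0.26,"hand":0},{"dx":30.2,"dy":-37.5,"dz":-6.9,"ax":-0.03,"ay":0.2,"az":0.26,"hand":0},{"dx":30.2,"dy":-37.5,"dz":-6.9,"ax":-0.03,"ay":0.2,"az":0.26,"hand":0},{"dx":30.2,"dy":-37.5,"dz":-6.9,"ax":-0.03,"ay":0.2,"az":0.26,"hand":0},{"dx":30.2,"dy":-37.5,"dz":-6.9,"ax":-0.03,"ay":0.2,"az":0.26,"hand":0},{"dx":30.2,"dy":-37.5,"dz":-6.9,"ax":-0.03,"ay":0.2,"az":0.26,"hand":0},{"dx":30.2,"dy":-37.5,"dz":-6.9,"ax":-0.03,"ay":0.2,"az":0.26,"hand":0}]'

```text
clock: 1.1
eef_pos: [379.9, -147.6, 300.7]
tool_rot: [3.138, -0.202, 0.103]
force: [0.2, -0.8, 0.5]
width: 85.2
gripper_force: 0.0
```

```bash
cat > go.py <<'E'
# staging pose above/behind the handle
from h import *
from cell import *
s=read_state();p0,R0=cur(s);print(s["clock"],p0.round(1),s["qpos"].round(2))
y=-.2;h=np.array([492,183,55.]);f=np.array([np.cos(y),np.sin(y),0])
R=T(y,.75);g=h+15*f
print(rel(gtcp(g,R)-110*R.as_matrix()[:,2]+[0,0,30],R,p0,R0))
E
python3 go.py
```

```text
1.1 [ 379.9 -147.6  300.7] [ 0.51  0.1  -0.15  2.18 -0.12  0.68 -1.02]
(array([  6.86, -33.2 ,  16.51]), array([-0.137,  0.543,  0.273]))
```

Request:
send_rows --series '[{"dx":6.9,"dy":-33.2,"dz":16.5,"ax":-0.137,"ay":0.543,"az":0.273,"hand":0},{"dx":6.9,"dy":-33.2,"dz":16.5,"ax":-0.137,"ay":0.543,"az":0.273,"hand":0},{"dx":6.9,"dy":-33.2,"dz":16.5,"ax":-0.137,"ay":0.543,"az":0.273,"hand":0},{"dx":6.9,"dy":-33.2,"dz":16.5,"ax":-0.137,"ay":0.543,"az":0.273,"hand":0},{"dx":6.9,"dy":-33.2,"dz":16.5,"ax":-0.137,"ay":0.543,"az":0.273,"hand":0},{"dx":6.9,"dy":-33.2,"dz":16.5,"ax":-0.137,"ay":0.543,"az":0.273,"hand":0},{"dx":6.9,"dy":-33.2,"dz":16.5,"ax":-0.137,"ay":0.543,"az":0.273,"hand":0},{"dx":6.9,"dy":-33.2,"dz":16.5,"ax":-0.137,"ay":0.543,"az":0.273,"hand":0},{"dx":6.9,"dy":-33.2,"dz":16.5,"ax":-0.137,"ay":0.543,"az":0.273,"hand":0},{"dx":6.9,"dy":-33.2,"dz":16.5,"ax":-0.137,"ay":0.543,"az":0.273,"hand":0}]'

```text
clock: 2.1
eef_pos: [422.2, -54.3, 275.6]
tool_rot: [3.036, -0.497, -0.093]
force: [0.1, -0.7, 0.6]
width: 85.1
gripper_force: 0.0
```

Run:
```python
from h import *
from cell import *
im=get_image("wrist");pickle.dump(im,open("w1.pkl","wb"));cv2.imwrite("pics/w1.png",im["pixels"][:,:,::-1])
s=read_state();print(s["clock"],s["eef_pos"],s["tool_rot"],s["qpos"].round(2))
y=-.2;h=np.array([492,183,55.]);R=Rot.from_euler('z',y)
for n,q in dict(h=[0,0,11],hend=[-50,0,11],hfront=[46,0,11],lip=[205,0,0],bl=[46,55,-5],br=[46,-55,-5]).items():print(n,proj(im,h+R.apply(q)).round(0))
```

```text
2.15 [424.13411288 -47.48386935 276.61492963] [ 3.04122219 -0.50183811 -0.08540417] [-0.02  0.07 -0.1   2.46  0.98  0.25 -2.71]
h [ 12. 223.]
hend [  3. 270.]
hfront [ 20. 181.]
lip [50. 58.]
bl [-22. 181.]
br [ 78. 188.]
```

View pics/w1.png

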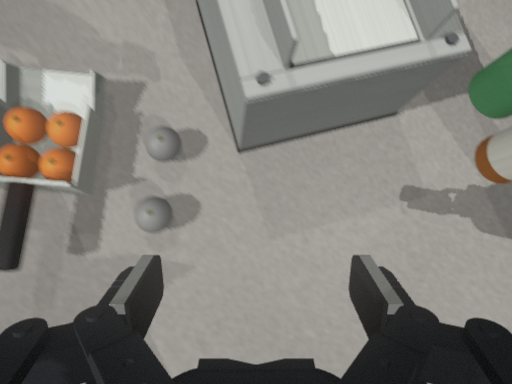

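The wrist view shows the scoop at left (handle near (15,230)) and the arm stalled at joint limits (q4 2.46, q6 0.25). That means leaning this far so close to the base leaves the wrist branch needed for pouring. I'll use an upright grasp well forward on the handle instead.

```bash
cat > to.py <<'E'
# usage: to.py x y z yaw lean   (grasp point target)
import sys
from h import *
from cell import *
s=read_state();p0,R0=cur(s);print(s["clock"],p0.round(1),s["qpos"].round(2))
a=list(map(float,sys.argv[1:]));R=T(a[3],a[4])
d,r=rel(gtcp(a[:3],R),R,p0,R0)
print("d",d,"a",r,"rows",np.linalg.norm(d)/5,np.linalg.norm(r)/.15)
E
python3 to.py 430 0 300 -.1 0.05; python3 to.py 500 170 260 -.2 0.05
```

```text
2.15 [424.1 -47.5 276.6] [-0.02  0.07 -0.1   2.46  0.98  0.25 -2.71]
d [ 0.45 -4.73 -0.73] a [ 0.095 -0.452 -0.009] rows 0.9614218636998018 3.0797546799848994
2.15 [424.1 -47.5 276.6] [-0.02  0.07 -0.1   2.46  0.98  0.25 -2.71]
d [  3.37 -22.79   3.64] a [ 0.067 -0.456  0.088] rows 4.664721213534631 3.128144640020485
```

Request:
send_rows --series '[{"dx":0.4,"dy":-4.7,"dz":-0.7,"ax":0.095,"ay":-0.45,"az":-0.01,"hand":0},{"dx":0.4,"dy":-4.7,"dz":-0.7,"ax":0.095,"ay":-0.45,"az":-0.01,"hand":0},{"dx":0.4,"dy":-4.7,"dz":-0.7,"ax":0.095,"ay":-0.45,"az":-0.01,"hand":0},{"dx":0.4,"dy":-4.7,"dz":-0.7,"ax":0.095,"ay":-0.45,"az":-0.01,"hand":0},{"dx":0.4,"dy":-4.7,"dz":-0.7,"ax":0.095,"ay":-0.45,"az":-0.01,"hand":0},{"dx":0.4,"dy":-4.7,"dz":-0.7,"ax":0.095,"ay":-0.45,"az":-0.01,"hand":0}]'

```text
clock: 2.75
eef_pos: [431.0, -7.0, 279.6]
tool_rot: [3.138, -0.048, -0.106]
force: [-0.9, -0.1, -0.0]
width: 85.9
gripper_force: 0.0
```

```bash
python3 to.py 500 170 240 -.2 0.05
```

```text
2.75 [431.   -7.  279.6] [ 0.17  0.24 -0.28  2.06  0.11  0.81 -1.85]
d [  4.79 -18.35   6.04] a [-0.001  0.002  0.093] rows 3.9806944117829497 0.6201791855764125
```

Request:
send_rows --series '[{"dx":4.8,"dy":-18.3,"dz":6.0,"az":0.093,"hand":0},{"dx":4.8,"dy":-18.3,"dz":6.0,"az":0.093,"hand":0},{"dx":4.8,"dy":-18.3,"dz":6.0,"az":0.093,"hand":0},{"dx":4.8,"dy":-18.3,"dz":6.0,"az":0.093,"hand":0},{"dx":4.8,"dy":-18.3,"dz":6.0,"az":0.093,"hand":0},{"dx":4.8,"dy":-18.3,"dz":6.0,"az":0.093,"hand":0},{"dx":4.8,"dy":-18.3,"dz":6.0,"az":0.093,"hand":0}]'

```text
invalid input at $.series[0]: expected keys ax, ay, az, dx, dy, dz, hand
```

Run:
```python
from h import *
from cell import *
im=get_image("wrist");pickle.dump(im,open("w2.pkl","wb"));cv2.imwrite("pics/w2.png",im["pixels"][:,:,::-1])
s=read_state();print(s["clock"],s["eef_pos"],s["tool_rot"],s["qpos"].round(2))
y=-.2;h=np.array([492,183,55.]);R=Rot.from_euler('z',y)
for n,q in dict(h=[0,0,11],hend=[-50,0,11],hfront=[46,0,11],lip=[205,0,0],bl=[46,55,-5],br=[46,-55,-5]).items():print(n,proj(im,h+R.apply(q)).round(0))
```

```text
2.8 [429.42129225  -6.7686062  279.29511395] [ 3.13713314 -0.04741613 -0.10559144] [ 0.17  0.23 -0.28  2.06  0.11  0.81 -1.85]
h [ 77. 135.]
hend [ 79. 180.]
hfront [75. 92.]
lip [ 72. -81.]
bl [32. 87.]
br [132.  97.]
```

View pics/w2.png

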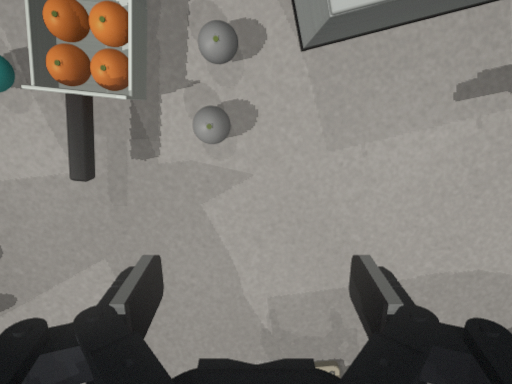

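The wrist view shows the handle from (80,95) to (81,178) and the tray's back wall from (22,88) to (130,98), close to my estimate. The move was refused because every key is needed.

Request:
send_rows --series '[{"dx":4.8,"dy":-18.3,"dz":6.0,"ax":0,"ay":0,"az":0.093,"hand":0},{"dx":4.8,"dy":-18.3,"dz":6.0,"ax":0,"ay":0,"az":0.093,"hand":0},{"dx":4.8,"dy":-18.3,"dz":6.0,"ax":0,"ay":0,"az":0.093,"hand":0},{"dx":4.8,"dy":-18.3,"dz":6.0,"ax":0,"ay":0,"az":0.093,"hand":0},{"dx":4.8,"dy":-18.3,"dz":6.0,"ax":0,"ay":0,"az":0.093,"hand":0},{"dx":4.8,"dy":-18.3,"dz":6.0,"ax":0,"ay":0,"az":0.093,"hand":0},{"dx":4.8,"dy":-18.3,"dz":6.0,"ax":0,"ay":0,"az":0.093,"hand":0}]'

```text
clock: 3.5
eef_pos: [497.8, 168.9, 221.3]
tool_rot: [3.14, -0.048, -0.198]
force: [0.2, -0.1, 0.8]
width: 85.7
gripper_force: 0.0
```

Run:
```python
from h import *
from cell import *
w=pickle.load(open("w2.pkl","rb"))
a=ray(w,80,95,66);b=ray(w,81,179,66);print("w2",a,b,np.arctan2(*(a-b)[1::-1]),np.linalg.norm(a-b))
print(ray(w,22,88,50),ray(w,130,98,50))
im=get_image("wrist")
s=read_state();print(s["clock"],s["eef_pos"],s["qpos"].round(2))
px=im["pixels"];y=-.2;R=Rot.from_euler('z',y);h=np.array([492,183,55.])
c=proj(im,h+[0,0,11]).astype(int);print(c)
# dark handle blob
m=((px.max(2)<55)).astype(np.uint8);n,l,st,ce=cv2.connectedComponentsWithStats(m)
for i in range(1,n):
    if st[i,4]>500:
        q=cv2.minAreaRect(np.argwhere(l==i)[:,::-1].astype(np.float32));print(st[i],ce[i].round(0),q)
cv2.imwrite("pics/w3.png",px[:,:,::-1]);pickle.dump(im,open("w3.pkl","wb"))
```

```text
w2 [533.0708816  169.03938599  66.        ] [443.65015419 190.69488191  66.        ] -0.237600836569251 92.00558131934244
[548.44095411 238.77793077  50.        ] [525.31340868 122.84808503  50.        ]
3.55 [498.15514371 168.63589532 221.6091433 ] [-0.21  0.45 -0.27  1.91  0.21  0.77 -2.37]
[242 192]
[461   0  24  69 519] [469.  35.] ((468.96881103515625, 33.8790168762207), (69.59102630615234, 13.555882453918457), 75.52970886230469)
[    0   257   512   127 26782] [256. 347.] ((255.5, 320.0), (126.0, 511.0), 90.0)
```

View pics/w3.png

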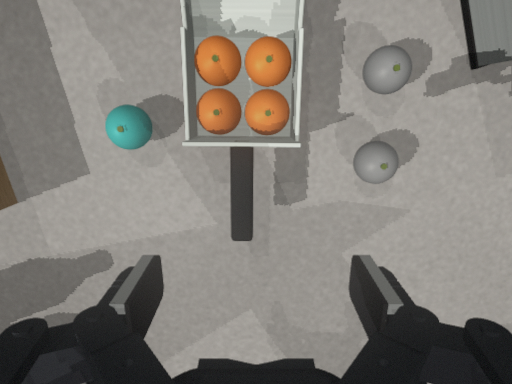

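The view shows the handle upright in the image, columns 231–253 and rows 147–238, so the tool yaw matches the scoop.

```bash
python3 - <<'E'
from h import *
w=pickle.load(open("w3.pkl","rb"))
a=ray(w,242,147,66);b=ray(w,242,236,66);print(a,b,np.arctan2(*(a-b)[1::-1]),np.linalg.norm(a-b))
f=(a-b)/np.linalg.norm(a-b)
print("h from end",b+50*f,"from front",a-46*f,ray(w,184,144,50),ray(w,300,144,50))
E
python3 to.py 519 176 56 -.2 0.03
```

```text
[534.5035356 174.4910373  66.       ] [447.66884275 192.98797157  66.        ] -0.20987635196179172 88.7828838278088
h from end [496.57167689 182.57102324  66.        ] from front [489.51292819 184.07462976  66.        ] [546.66234868 230.32100634  50.        ] [524.35781792 119.53886592  50.        ]
3.55 [498.2 168.6 221.6] [-0.21  0.45 -0.27  1.91  0.21  0.77 -2.37]
d [ 1.06 -1.16 18.53] a [ 0.001 -0.019  0.001] rows 3.719301547333854 0.1270170592217177
```

```bash
python3 to.py 517.5 178.3 56 -.2 0.03
```

```text
3.55 [498.2 168.6 221.6] [-0.21  0.45 -0.27  1.91  0.21  0.77 -2.37]
d [ 0.87 -1.36 18.52] a [ 0.001 -0.019  0.001] rows 3.7180473369767624 0.1270170592217177
```

Request:
send_rows --series '[{"dx":0.9,"dy":-1.4,"dz":6.0,"ax":0,"ay":-0.02,"az":0,"hand":0},{"dx":0.9,"dy":-1.4,"dz":9.5,"ax":0,"ay":-0.02,"az":0,"hand":0},{"dx":0.9,"dy":-1.4,"dz":13,"ax":0,"ay":-0.02,"az":0,"hand":0},{"dx":0.9,"dy":-1.4,"dz":16,"ax":0,"ay":-0.02,"az":0,"hand":0},{"dx":0.9,"dy":-1.4,"dz":18.5,"ax":0,"ay":-0.02,"az":0,"hand":0},{"dx":0.9,"dy":-1.4,"dz":18.5,"ax":0,"ay":-0.02,"az":0,"hand":0},{"dx":0.9,"dy":-1.4,"dz":18.5,"ax":0,"ay":-0.02,"az":0,"hand":0}]'

```text
clock: 4.25
eef_pos: [519.3, 179.4, 37.7]
tool_rot: [3.141, -0.028, -0.199]
force: [0.4, -0.5, -0.6]
width: 85.4
gripper_force: 0.0
```

```bash
python3 to.py 517.5 178.3 56 -.2 0.03
```

```text
4.25 [519.3 179.4  37.7] [-0.29  0.77 -0.16  1.96  0.32  0.41 -2.47]
d [-0.1   0.15  0.06] a [0.001 0.002 0.001] rows 0.038 0.01632993161855452
```

Request:
send_rows --series '[{"dx":-0.1,"dy":0.1,"dz":0,"ax":0,"ay":0,"az":0,"hand":1},{"dx":-0.1,"dy":0.1,"dz":0,"ax":0,"ay":0,"az":0,"hand":1},{"dx":-0.1,"dy":0.1,"dz":0,"ax":0,"ay":0,"az":0,"hand":1},{"dx":-0.1,"dy":0.1,"dz":0,"ax":0,"ay":0,"az":0,"hand":1},{"dx":-0.1,"dy":0.1,"dz":0,"ax":0,"ay":0,"az":0,"hand":1},{"dx":-0.1,"dy":0.1,"dz":0,"ax":0,"ay":0,"az":0,"hand":1},{"dx":-0.1,"dy":0.1,"dz":0,"ax":0,"ay":0,"az":0,"hand":1},{"dx":-0.1,"dy":0.1,"dz":0,"ax":0,"ay":0,"az":0,"hand":1},{"dx":-0.1,"dy":0.1,"dz":0,"ax":0,"ay":0,"az":0,"hand":1},{"dx":-0.1,"dy":0.1,"dz":0,"ax":0,"ay":0,"az":0,"hand":1}]'

```text
clock: 5.25
eef_pos: [518.3, 179.5, 37.7]
tool_rot: [3.141, -0.029, -0.198]
force: [-0.6, -1.1, 5.7]
width: 21.0
gripper_force: 58.9
```

Request:
send_rows --series '[{"dx":0,"dy":0,"dz":-0.5,"ax":0,"ay":0,"az":0,"hand":1},{"dx":0,"dy":0,"dz":-1.5,"ax":0,"ay":0,"az":0,"hand":1},{"dx":0,"dy":0,"dz":-3,"ax":0,"ay":0,"az":0,"hand":1},{"dx":0,"dy":0,"dz":-4.5,"ax":0,"ay":0,"az":0,"hand":1},{"dx":0,"dy":0,"dz":-6,"ax":0,"ay":0,"az":0,"hand":1},{"dx":0,"dy":0,"dz":-7.5,"ax":0,"ay":0,"az":0,"hand":1},{"dx":0,"dy":0,"dz":-9,"ax":0,"ay":0,"az":0,"hand":1},{"dx":0,"dy":0,"dz":-10,"ax":0,"ay":0,"az":0,"hand":1},{"dx":0,"dy":0,"dz":-10.5,"ax":0,"ay":0,"az":0,"hand":1},{"dx":0,"dy":0,"dz":-10.5,"ax":0,"ay":0,"az":0,"hand":1}]'

```text
clock: 6.25
eef_pos: [515.2, 180.2, 142.3]
tool_rot: [3.141, -0.029, -0.197]
force: [0.2, 0.0, -4.6]
width: 21.1
gripper_force: 58.8
```

Run:
```python
from h import *
from cell import *
s=read_state();print(s["clock"],s["eef_pos"],s["tool_rot"],s["qpos"].round(2),s["force"],s["torque"],s["gripper_force"])
a=get_image("side");b=get_image("wrist")
pickle.dump((a,b),open("i4.pkl","wb"))
A=cv2.resize(a["pixels"][120:260,170:310],(600,600),interpolation=cv2.INTER_CUBIC)
B=b["pixels"][:260]
cv2.imwrite("pics/i4.png",np.hstack([cv2.resize(A,(400,400)),cv2.resize(B,(400,203)) if 0 else cv2.copyMakeBorder(cv2.resize(B,(400,203)),0,197,0,0,0)])[:,:,::-1])
```

```text
6.25 [515.20120459 180.225095   142.34551484] [ 3.14146458 -0.02872778 -0.19746095] [-0.24  0.6  -0.24  1.92  0.26  0.63 -2.41] [ 0.21889635  0.02616937 -4.56043446] [ 0.01683282  0.32949358 -0.01094875] 58.81153643131256
```

View pics/i4.png

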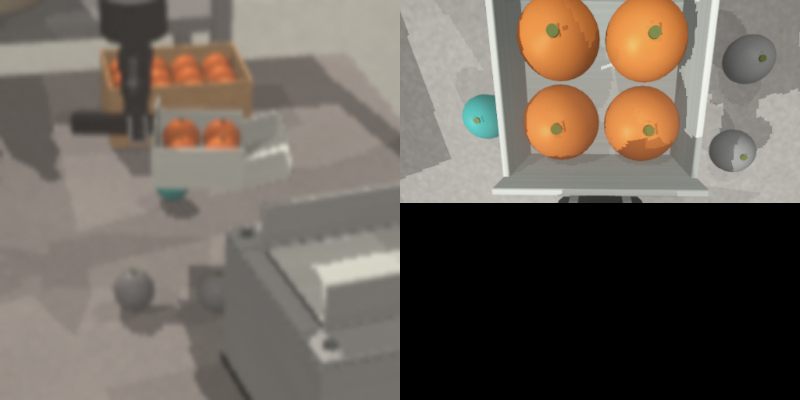

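The composite shows the scoop lifted, the tray near level and all four mandarins in it. The tray's bottom edge runs from crop (155,188) to (245,192).

```bash
python3 - <<'E'
from h import *
a,b=pickle.load(open("i4.pkl","rb"))
g=np.array([515.2,180.2,142.3+19]);y=-.198
for sag in(0,.05,.1,.2):
    R=Rot.from_euler('zy',[0,0]); R=Rot.from_euler('z',y)*Rot.from_euler('y',sag)
    P=lambda q:proj(a,g+R.apply(np.array(q)-[26,0,0]))
    print(sag,[((P(q)-[170,120])*2.857).round(0) for q in([46,-55,-55],[150,-55,-55],[205,-55,-35],[46,-55,-5],[-50,0,11])])
E
python3 to.py 515 178 280 -.2 .03;python3 to.py 420 0 280 0 .03;python3 to.py 412 -208 280 .126 .03
```

```text
0 [array([154., 186.]), array([245., 186.]), array([293., 171.]), array([153., 146.]), array([ 71., 113.])]
0.05 [array([151., 187.]), array([242., 191.]), array([291., 178.]), array([153., 147.]), array([ 72., 110.])]
0.1 [array([149., 187.]), array([239., 196.]), array([289., 185.]), array([153., 148.]), array([ 72., 107.])]
0.2 [array([144., 188.]), array([233., 204.]), array([283., 198.]), array([152., 149.]), array([ 74., 101.])]
6.35 [514.6 179.9 141.4] [-0.24  0.6  -0.24  1.92  0.26  0.63 -2.41]
d [  0.46   0.2  -11.96] a [0.001 0.003 0.003] rows 2.394102754687025 0.029059326290271158
6.35 [514.6 179.9 141.4] [-0.24  0.6  -0.24  1.92  0.26  0.63 -2.41]
d [ -5.37  19.5  -12.09] a [ 0.007  0.003 -0.197] rows 4.712769886170976 1.3143143544153442
6.35 [514.6 179.9 141.4] [-0.24  0.6  -0.24  1.92  0.26  0.63 -2.41]
d [ -2.08  40.05 -11.98] a [ 0.01   0.003 -0.323] rows 8.371019770613374 2.1544579106793638
```

```bash
cat > key.py <<'E'
from h import *
from cell import *
import sys
BO=np.array([627.,-188.]);BY=.126
def lipz(x,p,phi):
    rel=lambda q:np.array([[np.cos(p),np.sin(p)],[-np.sin(p),np.cos(p)]])@(np.array(q,float)-[205,-35])
    return max(160-(x+r[0]+28)*np.tan(phi)-r[1] for r in(rel([205,-39]),rel([150,-55])))
def pose(x,z,p,off=.06,gx=26,y=0):
    """lip at bin (x,y), height z, nose down p -> tool pose"""
    M=np.array([[np.cos(p),np.sin(p)],[-np.sin(p),np.cos(p)]])
    g=np.array([x,z])+M@np.array([gx-205,35.])
    w=BO+Rot.from_euler('z',BY).apply([g[0],y,0])[:2]
    R=T(BY,off-p);return gtcp([*w,g[1]],R),R
def model(P,lean):
    r=np.hypot(*P[:2])-300*np.sin(lean);z=P[2]+300*np.cos(lean)-333;d=np.hypot(r,z)
    q4=np.pi-np.arccos((540**2+396**2-d*d)/2/540/396);q2=np.arctan2(r,z)-np.arcsin(396*np.sin(q4)/d)
    return round(q2,2),round(q4,2),round(np.pi-lean-q2-q4,2)
def show(keys,off=.06):
    p0,R0=cur(read_state())
    for k in keys:
        x,z,p=k[:3];P,R=pose(x,z,p,off,y=k[3] if len(k)>3 else 0);d,a=rel(P,R,p0,R0);print([round(float(v),2) for v in k],P.round(0),"d",d,"a",a,"q246",model(P,off-p))
E
python3 - <<'E'
from key import *
d=pickle.load(open("im0.pkl","rb"));s=d["side"]
Rb=Rot.from_euler('z',BY)
for q in([-50,120],[-50,-120],[190,-120]):
    w=BO+Rb.apply([*q,0])[:2];print(q,proj(s,[*w,160]).round(1))
print("grasp z 300 level:");show([(80,245,-.05)])
show([(x,lipz(x,p,f)+c,p) for x,p,f,c in((85,.25,0,8),(90,.35,.15,0),(90,.5,.35,0),(85,.65,.45,0),(70,.8,.5,0),(60,.88,.55,0))])
A=d["side"]["pixels"][170:310,235:375];cv2.imwrite("pics/sb.png",cv2.resize(A,(560,560),interpolation=cv2.INTER_CUBIC)[:,:,::-1])
E
```

```text
[-50, 120] [248.3 198.8]
[-50, -120] [281.8 245.6]
[190, -120] [368.3 228.4]
grasp z 300 level:
[80.0, 245.0, -0.05] [ 529. -200.  252.] d [  9.2   37.02 -10.79] a [ 0.023  0.082 -0.323] q246 (np.float64(0.46), np.float64(1.85), np.float64(0.72))
[85.0, 173.77, 0.25] [ 544. -198.  233.] d [10.57 36.54 -8.87] a [-0.025 -0.215 -0.323] q246 (np.float64(0.64), np.float64(1.58), np.float64(1.11))
[90.0, 150.94, 0.35] [ 556. -197.  227.] d [11.67 36.16 -8.21] a [-0.041 -0.314 -0.322] q246 (np.float64(0.71), np.float64(1.47), np.float64(1.25))
[90.0, 129.23, 0.5] [ 569. -195.  229.] d [12.93 35.74 -8.33] a [-0.066 -0.463 -0.32 ] q246 (np.float64(0.81), np.float64(1.31), np.float64(1.47))
[85.0, 115.05, 0.65] [ 580. -194.  235.] d [14.04 35.38 -8.99] a [-0.09  -0.612 -0.316] q246 (np.float64(0.91), np.float64(1.13), np.float64(1.69))
[70.0, 110.82, 0.8] [ 585. -193.  250.] d [ 14.5   35.24 -10.39] a [-0.114 -0.76  -0.311] q246 (np.float64(1.0), np.float64(0.97), np.float64(1.91))
[60.0, 110.49, 0.88] [ 586. -193.  258.] d [ 14.66  35.19 -11.21] a [-0.128 -0.839 -0.308] q246 (np.float64(1.04), np.float64(0.89), np.float64(2.02))
```

View pics/sb.png

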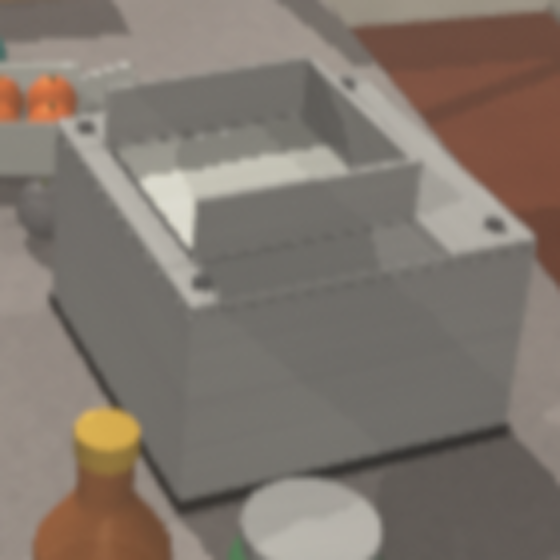

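The bin's lid corners in this crop at (60,122), (187,305) and (532,242) agree with my bin pose to about 4 mm. I'll lift the scoop and carry it over.

Request:
send_rows --series '[{"dx":0,"dy":0,"dz":-1,"ax":0,"ay":0.01,"az":0,"hand":1},{"dx":0,"dy":0,"dz":-2.5,"ax":0,"ay":0.02,"az":0,"hand":1},{"dx":0,"dy":0,"dz":-4.5,"ax":0,"ay":0.03,"az":0,"hand":1},{"dx":0,"dy":0,"dz":-6.5,"ax":0,"ay":0.04,"az":0,"hand":1},{"dx":0,"dy":0,"dz":-8.5,"ax":0,"ay":0.05,"az":0,"hand":1},{"dx":0,"dy":0,"dz":-10.5,"ax":0,"ay":0.06,"az":0,"hand":1},{"dx":0,"dy":0.5,"dz":-12,"ax":0,"ay":0.07,"az":0,"hand":1},{"dx":0,"dy":1.5,"dz":-12.5,"ax":0,"ay":0.08,"az":-0.01,"hand":1},{"dx":0,"dy":3,"dz":-12.5,"ax":0,"ay":0.08,"az":-0.02,"hand":1},{"dx":0,"dy":5,"dz":-12.5,"ax":0,"ay":0.08,"az":-0.04,"hand":1}]'

```text
clock: 7.35
eef_pos: [501.0, 131.1, 266.7]
tool_rot: [3.138, -0.108, -0.155]
force: [-0.5, -0.3, -4.1]
width: 20.9
gripper_force: 59.0
```

```bash
sed -i 's/-188\.\]/-190.]/' key.py
python3 - <<'E'
from key import *
show([(70,262,-.05)])
s=read_state();print(s["eef_pos"],s["qpos"].round(2),s["force"])
E
```

```text
[70.0, 262.0, -0.05] [ 519. -204.  269.] d [ 6.98 32.79  0.64] a [ 0.034  0.003 -0.279] q246 (np.float64(0.43), np.float64(1.85), np.float64(0.75))
[500.96731516 131.1479931  266.74339302] [-0.14  0.36 -0.28  1.92  0.22  0.8  -2.27] [-0.52751333 -0.3374354  -4.10164355]
```

Request:
send_rows --series '[{"dx":0.5,"dy":2.5,"dz":0,"ax":0,"ay":0,"az":-0.02,"hand":1},{"dx":1,"dy":5.5,"dz":0,"ax":0,"ay":0,"az":-0.05,"hand":1},{"dx":1.7,"dy":8.5,"dz":0,"ax":0.01,"ay":0,"az":-0.08,"hand":1},{"dx":2.3,"dy":11.5,"dz":0.2,"ax":0.01,"ay":0,"az":-0.1,"hand":1},{"dx":3,"dy":14.5,"dz":0.3,"ax":0.02,"ay":0,"az":-0.13,"hand":1},{"dx":3.7,"dy":17.5,"dz":0.4,"ax":0.02,"ay":0,"az":-0.16,"hand":1},{"dx":4.4,"dy":20.5,"dz":0.5,"ax":0.02,"ay":0,"az":-0.18,"hand":1},{"dx":5,"dy":23.5,"dz":0.6,"ax":0.03,"ay":0,"az":-0.2,"hand":1},{"dx":5.6,"dy":26.5,"dz":0.6,"ax":0.03,"ay":0,"az":-0.23,"hand":1},{"dx":6.2,"dy":29,"dz":0.6,"ax":0.03,"ay":0,"az":-0.25,"hand":1}]'

```text
clock: 8.35
eef_pos: [515.8, -167.4, 267.8]
tool_rot: [3.14, -0.105, 0.094]
force: [0.5, 0.4, -4.1]
width: 21.1
gripper_force: 58.9
```

Run:
```python
from key import *
show([(80,240,-.04)])
```

```text
[80.0, 240.0, -0.04] [ 529. -202.  249.] d [0.82 3.61 1.99] a [ 0.005 -0.005 -0.032] q246 (np.float64(0.47), np.float64(1.84), np.float64(0.73))
```

Request:
send_rows --series '[{"dx":0.2,"dy":1.5,"dz":0.3,"ax":0,"ay":0,"az":-0.02,"hand":1},{"dx":0.5,"dy":2.6,"dz":0.8,"ax":0,"ay":0,"az":-0.03,"hand":1},{"dx":0.8,"dy":3.3,"dz":1.4,"ax":0,"ay":0,"az":-0.032,"hand":1},{"dx":0.8,"dy":3.6,"dz":2,"ax":0,"ay":0,"az":-0.032,"hand":1},{"dx":0.8,"dy":3.6,"dz":2,"ax":0,"ay":0,"az":-0.032,"hand":1},{"dx":0.8,"dy":3.6,"dz":2,"ax":0,"ay":0,"az":-0.032,"hand":1}]'

```text
clock: 8.95
eef_pos: [531.1, -198.0, 249.1]
tool_rot: [3.139, -0.107, 0.128]
force: [0.3, 0.7, -4.8]
width: 20.9
gripper_force: 59.0
```

Run:
```python
from key import *
a=get_image("top");b=get_image("side");pickle.dump((a,b),open("i5.pkl","wb"))
A=cv2.resize(a["pixels"][110:220,270:380],(400,400),interpolation=cv2.INTER_CUBIC)
B=cv2.resize(b["pixels"][140:260,220:340],(400,400),interpolation=cv2.INTER_CUBIC)
cv2.imwrite("pics/i5.png",np.hstack([A,B])[:,:,::-1])
s=read_state();p0,R0=cur(s);print(s["clock"],p0,s["tool_rot"],s["qpos"].round(2))
# predicted scoop points in both crops
g=p0-19*R0.as_matrix()[:,2];yaw=s["tool_rot"][2]
for sag in(.03,.1):
    p=.03+sag+s["tool_rot"][1]   # pitch=-lean
    R=Rot.from_euler('z',yaw)*Rot.from_euler('y',p)
    for q in([205,55,0],[205,-55,0],[46,55,-5],[46,-55,-5],[46,-55,-55],[150,-55,-55]):
        X=g+R.apply(np.array(q)-[26,0,0]);print(round(p,3),q,((proj(a,X)-[270,110])*400/110).round(0),((proj(b,X)-[220,140])*400/120).round(0))
```

```text
9.05 [ 531.47975528 -198.19697039  249.66614166] [ 3.1380064  -0.10779473  0.12790332] [ 0.56  0.46 -0.32  1.82  0.14  0.79 -1.27]
-0.048 [205, 55, 0] [126. 165.] [276.  81.]
-0.048 [205, -55, 0] [262. 152.] [340. 140.]
-0.048 [46, 55, -5] [145. 363.] [ 89. 122.]
-0.048 [46, -55, -5] [282. 349.] [140. 187.]
-0.048 [46, -55, -55] [270. 348.] [141. 246.]
-0.048 [150, -55, -55] [257. 224.] [271. 218.]
0.022 [205, 55, 0] [124. 167.] [275.  95.]
0.022 [205, -55, 0] [259. 154.] [339. 155.]
0.022 [46, 55, -5] [145. 363.] [ 89. 123.]
0.022 [46, -55, -5] [281. 350.] [140. 189.]
0.022 [46, -55, -55] [270. 353.] [137. 249.]
0.022 [150, -55, -55] [256. 230.] [265. 229.]
```

View pics/i5.png

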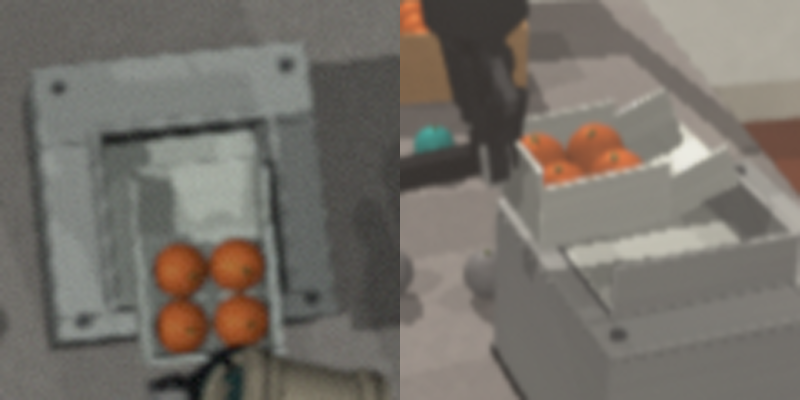

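The left picture shows the scoop centred in the bin opening, lip at (130–262,165). The right one shows it level with all four fruits aboard; the heel at (270,218) matches a sag of only 0.03 rad.

Run:
```python
from key import *
d=pickle.load(open("im0.pkl","rb"));a=d["top"]
Rb=Rot.from_euler('z',BY)
for q in([120,72,205],[120,-72,205],[-30,72,205],[-30,-72,205],[-50,120,160],[-50,-120,160],[190,120,160],[190,-120,160]):
    w=BO+Rb.apply([*q[:2],0])[:2];print(q,((proj(a,[*w,q[2]])+.4-[160,115])*3.7).round(0))
show([(80,195,.1)]+[(x,lipz(x,p,f)+c,p) for x,p,f,c in((85,.22,0,8),(90,.35,.15,0),(90,.5,.35,0),(85,.65,.45,0),(72,.78,.5,0),(60,.86,.55,0))])
```

```text
[120, 72, 205] [508. 119.]
[120, -72, 205] [680. 102.]
[-30, 72, 205] [527. 298.]
[-30, -72, 205] [701. 281.]
[-50, 120, 160] [468. 330.]
[-50, -120, 160] [750. 302.]
[190, 120, 160] [440.  52.]
[190, -120, 160] [718.  25.]
[80.0, 195.0, 0.1] [ 532. -202.  229.] d [-0.18  0.38  2.09] a [ 0.004 -0.148  0.002] q246 (np.float64(0.56), np.float64(1.74), np.float64(0.88))
[85.0, 175.52, 0.22] [ 543. -201.  230.] d [0.85 0.38 2.07] a [ 0.004 -0.268  0.001] q246 (np.float64(0.62), np.float64(1.61), np.float64(1.06))
[90.0, 150.94, 0.35] [ 556. -199.  227.] d [2.16 0.38 2.52] a [ 0.004 -0.398  0.001] q246 (np.float64(0.71), np.float64(1.47), np.float64(1.25))
[90.0, 129.23, 0.5] [ 569. -197.  229.] d [3.49 0.39 2.5 ] a [ 0.004 -0.548  0.001] q246 (np.float64(0.81), np.float64(1.3), np.float64(1.47))
[85.0, 115.05, 0.65] [ 580. -196.  235.] d [4.71 0.39 1.94] a [ 0.004 -0.698  0.001] q246 (np.float64(0.91), np.float64(1.13), np.float64(1.69))
[72.0, 109.95, 0.78] [ 584. -195.  246.] d [5.2  0.39 0.89] a [ 0.004 -0.828  0.   ] q246 (np.float64(0.99), np.float64(0.99), np.float64(1.88))
[60.0, 110.52, 0.86] [ 583. -196.  256.] d [ 5.22  0.4  -0.05] a [ 0.004 -0.908  0.   ] q246 (np.float64(1.03), np.float64(0.92), np.float64(1.99))
```

Request:
send_rows --series '[{"dx":0,"dy":0.2,"dz":1,"ax":0,"ay":-0.07,"az":0,"hand":1},{"dx":-0.2,"dy":0.4,"dz":2,"ax":0,"ay":-0.15,"az":0,"hand":1},{"dx":0.3,"dy":0.4,"dz":2.1,"ax":0,"ay":-0.2,"az":0,"hand":1},{"dx":0.3,"dy":0.4,"dz":2.1,"ax":0,"ay":-0.2,"az":0,"hand":1},{"dx":0.3,"dy":0.4,"dz":2.1,"ax":0,"ay":-0.2,"az":0,"hand":1}]'

```text
clock: 9.55
eef_pos: [537.3, -201.9, 229.0]
tool_rot: [3.138, 0.091, 0.127]
force: [-0.6, 0.1, -4.0]
width: 21.3
gripper_force: 59.1
```

Run:
```python
from key import *
s=read_state();print(s["eef_pos"],s["tool_rot"],s["force"],s["torque"],s["qpos"].round(2))
show([(x,lipz(x,p,f)+c,p) for x,p,f,c in((88,.25,.03,0),(90,.35,.17,0),(90,.5,.36,0),(85,.65,.45,0),(72,.78,.5,0),(60,.86,.55,0))])
```

```text
[ 537.31145347 -201.88638024  228.9709939 ] [3.13799884 0.09114689 0.12696209] [-0.5777583   0.12929972 -3.97225232] [0.00356858 0.0625697  0.01756222] [ 0.45  0.57 -0.27  1.66  0.21  1.02 -1.34]
[88.0, 164.04, 0.25] [ 547. -200.  224.] d [ 1.06 -0.05  0.44] a [ 0.004 -0.099  0.001] q246 (np.float64(0.65), np.float64(1.58), np.float64(1.1))
[90.0, 149.72, 0.35] [ 556. -199.  226.] d [ 1.91 -0.05  0.15] a [ 0.004 -0.199  0.001] q246 (np.float64(0.71), np.float64(1.47), np.float64(1.25))
[90.0, 128.54, 0.5] [ 569. -197.  228.] d [ 3.2  -0.05 -0.18] a [ 0.004 -0.349  0.   ] q246 (np.float64(0.81), np.float64(1.31), np.float64(1.47))
[85.0, 115.05, 0.65] [ 580. -196.  235.] d [ 4.28 -0.04 -1.04] a [ 0.004 -0.499  0.   ] q246 (np.float64(0.91), np.float64(1.13), np.float64(1.69))
[72.0, 109.95, 0.78] [ 584. -195.  246.] d [ 4.55 -0.04 -2.17] a [ 0.004 -0.629 -0.   ] q246 (np.float64(0.99), np.float64(0.99), np.float64(1.88))
[60.0, 110.52, 0.86] [ 583. -196.  256.] d [ 4.39 -0.04 -3.09] a [ 0.004 -0.709 -0.   ] q246 (np.float64(1.03), np.float64(0.92), np.float64(1.99))
```

Request:
send_rows --series '[{"dx":0.6,"dy":0,"dz":0.3,"ax":0,"ay":-0.05,"az":0,"hand":1},{"dx":1.1,"dy":0,"dz":0.4,"ax":0,"ay":-0.1,"az":0,"hand":1},{"dx":1.9,"dy":0,"dz":0.2,"ax":0,"ay":-0.2,"az":0,"hand":1},{"dx":2.5,"dy":0,"dz":0,"ax":0,"ay":-0.27,"az":0,"hand":1},{"dx":3.2,"dy":0,"dz":-0.2,"ax":0,"ay":-0.35,"az":0,"hand":1},{"dx":3.7,"dy":0,"dz":-0.6,"ax":0,"ay":-0.42,"az":0,"hand":1},{"dx":4.3,"dy":0,"dz":-1.0,"ax":0,"ay":-0.5,"az":0,"hand":1},{"dx":4.3,"dy":0,"dz":-1.0,"ax":0,"ay":-0.5,"az":0,"hand":1}]'

```text
clock: 10.35
eef_pos: [582.1, -196.3, 233.7]
tool_rot: [3.138, 0.591, 0.125]
force: [0.7, 0.7, 0.2]
width: 21.3
gripper_force: 59.8
```

```bash
cat > chk.py <<'E'
from key import *
s=read_state();p0,R0=cur(s);print(s["clock"],p0.round(1),s["tool_rot"].round(3),s["force"].round(1),s["torque"].round(2),s["qpos"].round(2))
def orange(n):
    im=get_image(n);h=cv2.cvtColor(im["pixels"],cv2.COLOR_RGB2HSV)
    m=cv2.inRange(h,(3,150,60),(16,255,255));k,l,st,ce=cv2.connectedComponentsWithStats(m)
    print(n,[(st[i,4],ce[i].round(0).tolist()) for i in range(1,k) if st[i,4]>8])
    return im
ims=[orange("top"),orange("side")];pickle.dump(ims,open("i6.pkl","wb"))
E
python3 chk.py; python3 -c "
from key import *
show([(x,lipz(x,p,f)+c,p) for x,p,f,c in((80,.72,.48,0),(72,.78,.5,0),(60,.86,.55,0))])"
```

```text
10.35 [ 582.1 -196.3  233.7] [3.138 0.591 0.125] [0.7 0.7 0.2] [ 0.4  -1.09 -0.08] [ 0.26  0.92 -0.18  1.06  0.28  1.75 -1.37]
top [(np.int32(39608), [261.0, 52.0]), (np.int32(15), [3.0, 149.0]), (np.int32(177), [310.0, 158.0]), (np.int32(1704), [105.0, 184.0]), (np.int32(24), [46.0, 166.0]), (np.int32(44), [44.0, 181.0]), (np.int32(12), [480.0, 181.0]), (np.int32(10), [43.0, 193.0]), (np.int32(29), [480.0, 197.0]), (np.int32(13), [43.0, 201.0]), (np.int32(14), [43.0, 210.0]), (np.int32(12), [480.0, 210.0]), (np.int32(67), [480.0, 231.0]), (np.int32(262), [401.0, 225.0]), (np.int32(124), [41.0, 241.0]), (np.int32(103), [480.0, 286.0]), (np.int32(241), [35.0, 333.0]), (np.int32(30), [480.0, 331.0]), (np.int32(23), [480.0, 354.0]), (np.int32(13), [480.0, 366.0]), (np.int32(15), [480.0, 378.0])]
side [(np.int32(256), [235.0, 144.0]), (np.int32(72), [213.0, 145.0]), (np.int32(85), [306.0, 209.0]), (np.int32(11), [494.0, 311.0]), (np.int32(9), [506.0, 314.0]), (np.int32(1129), [499.0, 345.0]), (np.int32(16), [480.0, 338.0])]
[80.0, 110.94, 0.72] [ 584. -195.  240.] d [-0.04 -0.09 -0.59] a [ 0.002 -0.073 -0.002] q246 (np.float64(0.96), np.float64(1.05), np.float64(1.79))
[72.0, 109.95, 0.78] [ 584. -195.  246.] d [-0.38 -0.09 -1.11] a [ 0.002 -0.133 -0.002] q246 (np.float64(0.99), np.float64(0.99), np.float64(1.88))
[60.0, 110.52, 0.86] [ 583. -196.  256.] d [-0.96 -0.08 -1.84] a [ 0.002 -0.213 -0.002] q246 (np.float64(1.03), np.float64(0.92), np.float64(1.99))
```

Request:
send_rows --series '[{"dx":0,"dy":0,"dz":-0.6,"ax":0,"ay":-0.07,"az":0,"hand":1},{"dx":-0.4,"dy":0,"dz":-1.1,"ax":0,"ay":-0.13,"az":0,"hand":1},{"dx":-0.6,"dy":0,"dz":-1.3,"ax":0,"ay":-0.16,"az":0,"hand":1},{"dx":-0.6,"dy":0,"dz":-1.3,"ax":0,"ay":-0.16,"az":0,"hand":1},{"dx":-0.6,"dy":0,"dz":-1.3,"ax":0,"ay":-0.16,"az":0,"hand":1},{"dx":-0.6,"dy":0,"dz":-1.3,"ax":0,"ay":-0.16,"az":0,"hand":1},{"dx":-0.6,"dy":0,"dz":-1.3,"ax":0,"ay":-0.16,"az":0,"hand":1}]'

```text
clock: 11.15
eef_pos: [582.7, -197.0, 249.9]
tool_rot: [3.136, 0.75, 0.122]
force: [3.5, 0.7, 1.2]
width: 21.2
gripper_force: 59.9
```

```bash
python3 chk.py | cut -c1-400
python3 - <<'E'
from h import *
a,b=pickle.load(open("i6.pkl","rb"))
A=cv2.resize(a["pixels"][110:220,270:380],(400,400),interpolation=cv2.INTER_CUBIC)
B=cv2.resize(b["pixels"][140:260,240:360],(400,400),interpolation=cv2.INTER_CUBIC)
cv2.imwrite("pics/i6.png",np.hstack([A,B])[:,:,::-1])
E
```

```text
11.15 [ 582.7 -197.   249.9] [3.136 0.75  0.122] [3.5 0.7 1.2] [ 0.32 -1.72 -0.06] [ 0.21  1.01 -0.11  0.89  0.28  1.97 -1.32]
top [(np.int32(38999), [259.0, 52.0]), (np.int32(18), [2.0, 148.0]), (np.int32(1689), [105.0, 184.0]), (np.int32(15), [46.0, 164.0]), (np.int32(11), [45.0, 172.0]), (np.int32(9), [479.0, 175.0]), (np.int32(24), [44.0, 180.0]), (np.int32(10), [480.0, 182.0]), (np.int32(22), [44.0, 196.0]), (np.int32(17), [480.0, 196.0]), (np.int32(25), [480.0, 211.0]), (np.int32(9), [43.0, 211.0]), (np.int32(81), [
side [(np.int32(252), [235.0, 144.0]), (np.int32(72), [213.0, 145.0]), (np.int32(12), [486.0, 312.0]), (np.int32(1363), [498.0, 345.0]), (np.int32(11), [483.0, 316.0]), (np.int32(14), [487.0, 355.0])]
```

View pics/i6.png

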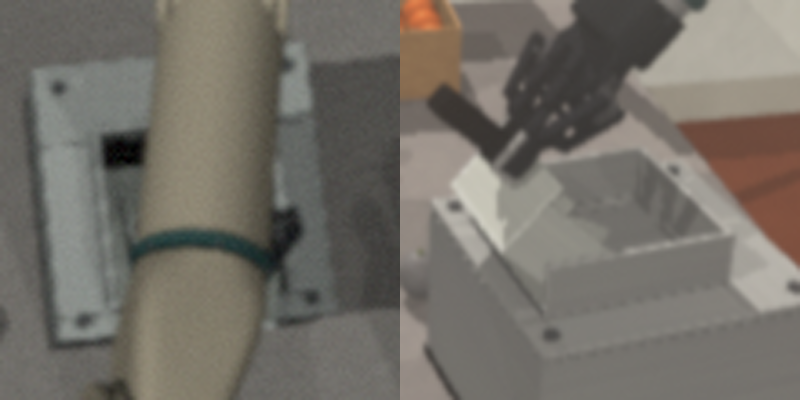

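No fruit is visible any more; the scoop is steep in the open flap. I'll hold a moment, then check the tray with the wrist camera.

Request:
send_rows --series '[{"dx":0,"dy":0,"dz":0,"ax":0,"ay":0,"az":0,"hand":1},{"dx":0,"dy":0,"dz":0,"ax":0,"ay":0,"az":0,"hand":1},{"dx":0,"dy":0,"dz":0,"ax":0,"ay":0,"az":0,"hand":1},{"dx":0,"dy":0,"dz":0,"ax":0,"ay":0,"az":0,"hand":1},{"dx":0,"dy":0,"dz":0,"ax":0,"ay":0,"az":0,"hand":1}]'

```text
clock: 11.75
eef_pos: [582.6, -196.9, 249.1]
tool_rot: [3.136, 0.753, 0.122]
force: [2.7, -0.7, 4.5]
width: 21.2
gripper_force: 60.3
```

Run:
```python
from key import *
im=get_image("wrist");h=cv2.cvtColor(im["pixels"],cv2.COLOR_RGB2HSV)
m=cv2.inRange(h,(3,140,40),(16,255,255));k,l,st,ce=cv2.connectedComponentsWithStats(m)
print([st[i].tolist() for i in range(1,k) if st[i,4]>30])
s=read_state();p0,R0=cur(s);print(s["clock"],p0.round(1),s["tool_rot"].round(3),s["force"].round(1),s["torque"].round(2))
g=p0-19*R0.as_matrix()[:,2]
R=Rot.from_euler('z',.125)*Rot.from_euler('y',.06+s["tool_rot"][1])
for q in([205,55,0],[205,-55,0],[46,55,-5],[46,-55,-5]):print(q,proj(im,g+R.apply(np.array(q)-[26,0,0])).round(0))
cv2.imwrite("pics/w7.png",im["pixels"][:,:,::-1])
```

```text
[[480, 53, 32, 19, 339], [463, 123, 49, 83, 2432]]
11.8 [ 582.6 -197.   249.1] [3.136 0.753 0.122] [ 3.3 -1.1  3.8] [-0.   -1.33  0.07]
[205, 55, 0] [  70. -261.]
[205, -55, 0] [ 438. -261.]
[46, 55, -5] [130. 232.]
[46, -55, -5] [381. 231.]
```

Request:
send_rows --series '[{"dx":-1,"dy":0,"dz":0,"ax":0,"ay":0,"az":0,"hand":1},{"dx":-2.5,"dy":0,"dz":-0.1,"ax":0,"ay":0,"az":0,"hand":1},{"dx":-4,"dy":0,"dz":-0.3,"ax":0,"ay":0,"az":0,"hand":1},{"dx":-5.5,"dy":0,"dz":-0.4,"ax":0,"ay":0,"az":0,"hand":1},{"dx":-7,"dy":0,"dz":-0.5,"ax":0,"ay":0,"az":0,"hand":1},{"dx":-8.5,"dy":0,"dz":-0.6,"ax":0,"ay":0,"az":0,"hand":1},{"dx":-10.5,"dy":0,"dz":-0.7,"ax":0,"ay":0,"az":0,"hand":1},{"dx":-12.5,"dy":0,"dz":-0.8,"ax":0,"ay":0,"az":0,"hand":1},{"dx":-12.5,"dy":0,"dz":-0.8,"ax":0,"ay":0,"az":0,"hand":1},{"dx":-12.5,"dy":0,"dz":-0.8,"ax":0,"ay":0,"az":0,"hand":1}]'

```text
clock: 12.8
eef_pos: [497.2, -207.2, 340.4]
tool_rot: [3.137, 0.752, 0.122]
force: [-1.4, -0.5, -2.4]
width: 21.2
gripper_force: 59.4
```

```bash
python3 chk.py | cut -c1-300
python3 - <<'E'
from h import *
a,b=pickle.load(open("i6.pkl","rb"))
A=cv2.resize(a["pixels"][110:220,270:380],(400,400),interpolation=cv2.INTER_CUBIC)
B=cv2.resize(b["pixels"][110:260,210:360],(400,400),interpolation=cv2.INTER_CUBIC)
cv2.imwrite("pics/i7.png",np.hstack([A,B])[:,:,::-1])
E
```

```text
12.8 [ 497.2 -207.2  340.4] [3.137 0.752 0.122] [-1.4 -0.5 -2.4] [ 0.12 -1.01 -0.03] [ 0.25  0.79 -0.11  1.14  0.28  1.94 -1.3 ]
top [(np.int32(39951), [260.0, 52.0]), (np.int32(14), [2.0, 148.0]), (np.int32(1682), [105.0, 184.0]), (np.int32(28), [45.0, 166.0]), (np.int32(14), [480.0, 175.0]), (np.int32(35), [44.0, 184.0]), (np.int32(26), [480.0, 195.0]), (np.int32(40), [43.0, 201.0]), (np.int32(19), [480.0, 208.0]), (np.int3
side [(np.int32(47), [234.0, 143.0]), (np.int32(56), [212.0, 146.0]), (np.int32(921), [499.0, 343.0]), (np.int32(13), [488.0, 370.0]), (np.int32(76), [501.0, 378.0])]
```

View pics/i7.png

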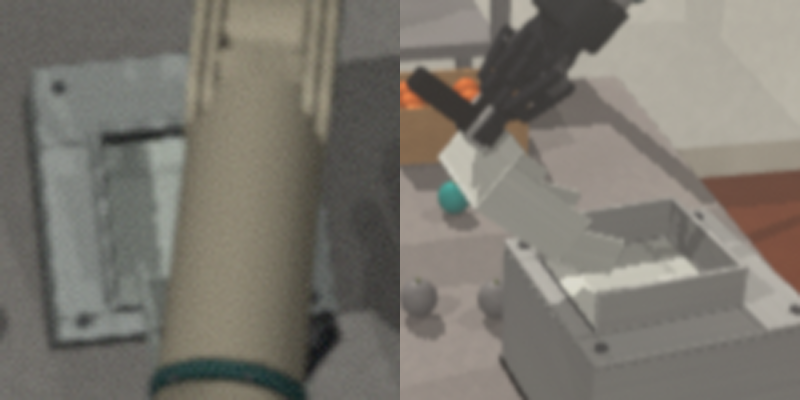

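The flap is shut and no fruit shows outside the bin; the handle end is at (415,80) and the lip near (625,245).

```bash
python3 - <<'E'
from key import *
a,b=pickle.load(open("i6.pkl","rb"));s=read_state();p0,R0=cur(s);g=p0-19*R0.as_matrix()[:,2]
for p in(.7,.75,.8,.85,.9,.95):
    R=Rot.from_euler('z',.122)*Rot.from_euler('y',p)
    print(p,[((proj(b,g+R.apply(np.array(q)-[26,0,0]))-[210,110])*2.667+[400,0]).round(0) for q in([-50,0,0],[205,-55,-35],[46,-55,-55],[46,-55,-5])])
print(read_state()["width"])
E
python3 to.py 470 -150 330 .1 0.1; python3 to.py 500 60 260 -.1 0.06;python3 to.py 516 178 150 -.2 0.06
```

```text
0.7 [array([414.,  77.]), array([614., 270.]), array([476., 208.]), array([513., 163.])]
0.75 [array([417.,  73.]), array([606., 277.]), array([473., 207.]), array([512., 164.])]
0.8 [array([420.,  70.]), array([598., 283.]), array([470., 206.]), array([511., 164.])]
0.85 [array([423.,  67.]), array([591., 288.]), array([468., 205.]), array([510., 165.])]
0.9 [array([426.,  64.]), array([582., 294.]), array([465., 204.]), array([509., 166.])]
0.95 [array([430.,  61.]), array([574., 299.]), array([462., 203.]), array([508., 166.])]
21.3425274218591
12.9 [ 497.6 -206.8  339.4] [ 0.25  0.79 -0.11  1.14  0.28  1.94 -1.3 ]
d [ 0.59 -5.99  3.3 ] a [0.012 0.853 0.025] rows 1.3728539616434081 5.6896709531883785
12.9 [ 497.6 -206.8  339.4] [ 0.25  0.79 -0.11  1.14  0.28  1.94 -1.3 ]
d [  9.39 -26.44   4.58] a [0.082 0.81  0.218] rows 5.685849452808261 5.618809680192259
12.9 [ 497.6 -206.8  339.4] [ 0.25  0.79 -0.11  1.14  0.28  1.94 -1.3 ]
d [ 19.14 -37.96  10.47] a [0.117 0.806 0.315] rows 8.756533789119986 5.821607261840248
```

```bash
python3 to.py 470 -150 330 .1 -.05
```

```text
12.9 [ 497.6 -206.8  339.4] [ 0.25  0.79 -0.11  1.14  0.28  1.94 -1.3 ]
d [ 0.39 -6.    3.5 ] a [0.013 0.703 0.024] rows 1.391432355524335 4.690197816249924
```

Request:
send_rows --series '[{"dx":0.1,"dy":-1,"dz":0.5,"ax":0,"ay":0.12,"az":0,"hand":1},{"dx":0.2,"dy":-2,"dz":1,"ax":0,"ay":0.24,"az":0.01,"hand":1},{"dx":0.3,"dy":-3,"dz":1.6,"ax":0,"ay":0.36,"az":0.01,"hand":1},{"dx":0.4,"dy":-4,"dz":2.2,"ax":0.01,"ay":0.48,"az":0.02,"hand":1},{"dx":0.5,"dy":-5,"dz":2.8,"ax":0.01,"ay":0.6,"az":0.02,"hand":1},{"dx":0.6,"dy":-6,"dz":3.3,"ax":0.01,"ay":0.7,"az":0.025,"hand":1},{"dx":0.6,"dy":-6,"dz":3.3,"ax":0.01,"ay":0.7,"az":0.025,"hand":1}]'

```text
clock: 13.6
eef_pos: [467.2, -148.9, 311.2]
tool_rot: [3.139, 0.057, 0.099]
force: [-0.3, -0.0, -2.2]
width: 21.3
gripper_force: 59.3
```

```bash
python3 to.py 485 60 230 -.15 -.05; python3 to.py 516 178 150 -.2 -.05
```

```text
13.6 [ 467.2 -148.9  311.2] [ 0.39  0.34 -0.21  1.79  0.1   1.07 -1.33]
d [  4.32 -20.66   9.73] a [0.016 0.007 0.249] rows 4.648315393774394 1.6640779896253528
13.6 [ 467.2 -148.9  311.2] [ 0.39  0.34 -0.21  1.79  0.1   1.07 -1.33]
d [  9.03 -32.12  17.44] a [0.019 0.006 0.299] rows 7.529645144361053 1.9977542947575464
```

Request:
send_rows --series '[{"dx":0.8,"dy":-4,"dz":0,"ax":0,"ay":0,"az":0.04,"hand":1},{"dx":1.6,"dy":-8,"dz":0,"ax":0,"ay":0,"az":0.09,"hand":1},{"dx":2.5,"dy":-12,"dz":0.5,"ax":0.01,"ay":0,"az":0.14,"hand":1},{"dx":3.4,"dy":-16,"dz":1,"ax":0.01,"ay":0,"az":0.19,"hand":1},{"dx":4.5,"dy":-20,"dz":3,"ax":0.02,"ay":0,"az":0.23,"hand":1},{"dx":6,"dy":-24,"dz":6,"ax":0.02,"ay":0,"az":0.27,"hand":1},{"dx":7.5,"dy":-28,"dz":10,"ax":0.02,"ay":0,"az":0.29,"hand":1},{"dx":9,"dy":-32,"dz":14,"ax":0.02,"ay":0,"az":0.3,"hand":1},{"dx":9,"dy":-32.1,"dz":17,"ax":0.02,"ay":0,"az":0.3,"hand":1},{"dx":9,"dy":-32.1,"dz":17.4,"ax":0.02,"ay":0,"az":0.3,"hand":1}]'

```text
clock: 14.6
eef_pos: [516.5, 179.2, 126.0]
tool_rot: [3.137, 0.063, -0.195]
force: [-1.2, 0.1, -2.0]
width: 21.3
gripper_force: 59.7
```

Run:
```python
from key import *
b=get_image("side");s=read_state();p0,R0=cur(s);g=p0-19*R0.as_matrix()[:,2];print(s["clock"],p0,s["tool_rot"],s["qpos"].round(2))
for p in(-.15,-.1,-.05,0,.05,.1,.15):
    R=Rot.from_euler('z',s["tool_rot"][2])*Rot.from_euler('y',p)
    print(p,[proj(b,g+R.apply(np.array(q)-[26,0,0])).round(1) for q in([-50,-11,-11],[-10,-11,-11],[46,-55,-55],[150,-55,-55])])
# handle dark pixels: lower edge slope
px=b["pixels"];u0,v0=proj(b,g-26*np.array([np.cos(-.2),np.sin(-.2),0])).astype(int)
for u in range(u0-20,u0+70,4):
    col=px[v0-25:v0+45,u].astype(int).sum(1);print(u,v0-25,"dark",(np.where(col<130)[0]+v0-25)[[0,-1]] if (col<130).any() else None,end="; ")
A=px[120:220,170:290];cv2.imwrite("pics/i8.png",cv2.resize(A,(720,600),interpolation=cv2.INTER_CUBIC)[:,:,::-1])
# tray bottom edge via gradient
g_=cv2.GaussianBlur(cv2.cvtColor(px,cv2.COLOR_RGB2GRAY),(3,3),0)
e=cv2.Canny(px,40,110)[130:215,215:275]
l=cv2.HoughLinesP(e,1,np.pi/360,12,minLineLength=18,maxLineGap=4)
print([] if l is None else [(x1+215,y1+130,x2+215,y2+130) for x1,y1,x2,y2 in l[:,0]])
```

```text
14.65 [517.73666146 177.30286121 127.87345369] [ 3.13699296  0.05994094 -0.19773728] [-0.24  0.65 -0.2   1.85  0.14  0.71 -2.27]
-0.15 [array([197.2, 174.2]), array([209.1, 172.6]), array([227.5, 188.3]), array([259.1, 184.3])]
-0.1 [array([196.9, 173.2]), array([208.9, 172.2]), array([226.8, 188.7]), array([258.5, 186.1])]
-0.05 [array([196.6, 172.2]), array([208.6, 171.7]), array([225.9, 189. ]), array([257.7, 187.8])]
0 [array([196.3, 171.1]), array([208.5, 171.2]), array([225.1, 189.3]), array([256.9, 189.5])]
0.05 [array([196.1, 170.1]), array([208.3, 170.7]), array([224.3, 189.5]), array([255.9, 191.1])]
0.1 [array([196., 169.]), array([208.1, 170.2]), array([223.4, 189.7]), array([254.9, 192.7])]
0.15 [array([195.9, 168. ]), array([208. , 169.7]), array([222.5, 189.9]), array([253.8, 194.3])]
191 141 dark None; 195 141 dark None; 199 141 dark None; 203 141 dark None; 207 141 dark None; 211 141 dark None; 215 141 dark None; 219 141 dark None; 223 141 dark None; 227 141 dark None; 231 141 dark None; 235 141 dark None; 239 141 dark None; 243 141 dark None; 247 141 dark None; 251 141 dark None; 255 141 dark None; 259 141 dark None; 263 141 dark None; 267 141 dark None; 271 141 dark None; 275 141 dark None; 279 141 dark None; [(np.int32(223), np.int32(161), np.int32(260), np.int32(164)), (np.int32(224), np.int32(176), np.int32(255), np.int32(176)), (np.int32(215), np.int32(150), np.int32(236), np.int32(149)), (np.int32(258), np.int32(140), np.int32(259), np.int32(165)), (np.int32(248), np.int32(140), np.int32(268), np.int32(140)), (np.int32(223), np.int32(181), np.int32(224), np.int32(162))]
```

Request:
send_rows --series '[{"dx":0,"dy":0,"dz":2,"ax":0,"ay":0,"az":0,"hand":1},{"dx":0,"dy":0,"dz":4,"ax":0,"ay":0,"az":0,"hand":1},{"dx":0,"dy":0,"dz":6,"ax":0,"ay":0,"az":0,"hand":1},{"dx":0,"dy":0,"dz":7.5,"ax":0,"ay":0,"az":0,"hand":1},{"dx":0,"dy":0,"dz":8.3,"ax":0,"ay":0,"az":0,"hand":1},{"dx":0,"dy":0,"dz":8.6,"ax":0,"ay":0,"az":0,"hand":1},{"dx":0,"dy":0,"dz":8.6,"ax":0,"ay":0,"az":0,"hand":1}]'

```text
clock: 15.35
eef_pos: [516.9, 177.3, 46.7]
tool_rot: [-3.141, 0.051, -0.202]
force: [0.3, -0.4, -2.7]
width: 21.4
gripper_force: 59.8
```

Run:
```python
from cell import *
s=read_state();print(s["eef_pos"],s["force"],s["torque"])
```

```text
[516.89010595 177.26370412  46.72209559] [ 0.3373692  -0.38329612 -2.66449232] [ 0.04654523  0.10169938 -0.02389099]
```

Request:
send_rows --series '[{"dx":0,"dy":0,"dz":0.3,"ax":0,"ay":0,"az":0,"hand":1},{"dx":0,"dy":0,"dz":0.5,"ax":0,"ay":0,"az":0,"hand":1},{"dx":0,"dy":0,"dz":0.7,"ax":0,"ay":0,"az":0,"hand":1},{"dx":0,"dy":0,"dz":0.7,"ax":0,"ay":0,"az":0,"hand":1}]'

```text
clock: 15.75
eef_pos: [515.9, 177.7, 39.2]
tool_rot: [-3.141, 0.051, -0.201]
force: [0.7, 0.1, -1.1]
width: 21.0
gripper_force: 59.9
```

Request:
send_rows --series '[{"dx":0,"dy":0,"dz":0.1,"ax":0,"ay":0,"az":0,"hand":1},{"dx":0,"dy":0,"dz":0.2,"ax":0,"ay":0,"az":0,"hand":1},{"dx":0,"dy":0,"dz":0.2,"ax":0,"ay":0,"az":0,"hand":1},{"dx":0,"dy":0,"dz":0.2,"ax":0,"ay":0,"az":0,"hand":1}]'

```text
clock: 16.15
eef_pos: [515.4, 177.9, 37.7]
tool_rot: [-3.141, 0.052, -0.201]
force: [-3.5, 0.4, 5.5]
width: 21.1
gripper_force: 60.8
```

Request:
send_rows --series '[{"dx":0,"dy":0,"dz":0,"ax":0,"ay":0,"az":0,"hand":0.4},{"dx":0,"dy":0,"dz":0,"ax":0,"ay":0,"az":0,"hand":0},{"dx":0,"dy":0,"dz":0,"ax":0,"ay":0,"az":0,"hand":0},{"dx":0,"dy":0,"dz":0,"ax":0,"ay":0,"az":0,"hand":0},{"dx":0,"dy":0,"dz":0,"ax":0,"ay":0,"az":0,"hand":0},{"dx":0,"dy":0,"dz":0,"ax":0,"ay":0,"az":0,"hand":0},{"dx":0,"dy":0,"dz":0,"ax":0,"ay":0,"az":0,"hand":0}]'

```text
clock: 16.85
eef_pos: [515.7, 177.7, 37.1]
tool_rot: [-3.141, 0.052, -0.201]
force: [-0.4, 0.2, -0.5]
width: 85.5
gripper_force: 0.0
```

Request:
send_rows --series '[{"dx":0,"dy":0,"dz":-2,"ax":0,"ay":0,"az":0,"hand":0},{"dx":0,"dy":0,"dz":-5,"ax":0,"ay":0,"az":0,"hand":0},{"dx":0,"dy":0,"dz":-9,"ax":0,"ay":0,"az":0,"hand":0},{"dx":0,"dy":0,"dz":-13,"ax":0,"ay":0,"az":0,"hand":0},{"dx":-3,"dy":0,"dz":-17,"ax":0,"ay":0,"az":0,"hand":0},{"dx":-3,"dy":4,"dz":-20,"ax":0,"ay":0,"az":0,"hand":0},{"dx":-3,"dy":8,"dz":-21,"ax":0,"ay":0,"az":0,"hand":0},{"dx":-3,"dy":12,"dz":-21,"ax":0,"ay":0,"az":0,"hand":0},{"dx":-3,"dy":14,"dz":-21,"ax":0,"ay":0,"az":0,"hand":0},{"dx":-3,"dy":14,"dz":-21,"ax":0,"ay":0,"az":0,"hand":0}]'

```text
clock: 17.85
eef_pos: [468.2, 40.6, 248.6]
tool_rot: [3.14, 0.052, -0.207]
force: [0.5, -0.8, -0.6]
width: 85.1
gripper_force: 0.0
```

```bash
python3 chk.py
python3 - <<'E'
from key import *
a,b=pickle.load(open("i6.pkl","rb"));d=pickle.load(open("im0.pkl","rb"))
# change of scene vs start, inside the bin/flap area and the scoop area
for n,i in(("top",a),("side",b)):
    D=np.abs(i["pixels"].astype(int)-d[n]["pixels"]).sum(2)>90
    k,l,st,ce=cv2.connectedComponentsWithStats(D.astype(np.uint8));print(n,[st[j].tolist() for j in range(1,k) if st[j,4]>25])
E
```

```text
17.85 [468.2  40.6 248.6] [ 3.14   0.052 -0.207] [ 0.5 -0.8 -0.6] [ 0.03 -0.04 -0.02] [ 0.02  0.38 -0.22  1.93  0.08  0.89 -2.01]
top [(np.int32(39709), [261.0, 52.0]), (np.int32(13), [235.0, 90.0]), (np.int32(22), [4.0, 149.0]), (np.int32(1690), [105.0, 184.0]), (np.int32(52), [45.0, 170.0]), (np.int32(18), [480.0, 180.0]), (np.int32(49), [44.0, 192.0]), (np.int32(29), [480.0, 199.0]), (np.int32(12), [42.0, 212.0]), (np.int32(19), [480.0, 213.0]), (np.int32(14), [42.0, 219.0]), (np.int32(271), [402.0, 225.0]), (np.int32(30), [480.0, 227.0]), (np.int32(92), [41.0, 242.0]), (np.int32(23), [480.0, 246.0]), (np.int32(96), [480.0, 280.0]), (np.int32(32), [38.0, 287.0]), (np.int32(173), [35.0, 328.0]), (np.int32(9), [480.0, 308.0]), (np.int32(38), [480.0, 323.0]), (np.int32(14), [480.0, 347.0]), (np.int32(18), [480.0, 364.0]), (np.int32(49), [32.0, 374.0]), (np.int32(17), [481.0, 378.0])]
side [(np.int32(296), [232.0, 144.0]), (np.int32(1127), [499.0, 346.0]), (np.int32(44), [489.0, 370.0])]
top [[199, 179, 34, 32, 715], [411, 188, 14, 15, 118], [417, 193, 60, 53, 918], [316, 198, 83, 26,
[... 279 characters left out ...]
6, 371, 15, 13, 113], [467, 376, 11, 8, 58]]
side [[0, 0, 8, 13, 61], [54, 0, 27, 21, 421], [155, 0, 76, 157, 4366], [0, 24, 116, 118, 4901], [0, 33, 21, 73, 909], [69, 42, 13, 20, 135], [20, 76, 21, 41, 243], [27, 113, 8, 16, 57], [0, 122, 4, 10, 29], [27, 132, 13, 15, 71], [38, 133, 13, 19, 90], [7, 138, 18, 31, 204], [59, 138, 64, 16, 707], [1, 141, 11, 26, 142], [53, 147, 4, 14, 27], [0, 159, 7, 25, 91], [15, 171, 6, 19, 34], [69, 171, 64, 188, 4847], [54, 175, 22, 75, 657], [228, 189, 13, 11, 107], [242, 189, 12, 11, 104], [74, 227, 18, 20, 276], [242, 269, 27, 30, 283], [295, 290, 26, 23, 446], [276, 307, 33, 77, 736], [22, 312, 5, 31, 85], [83, 341, 39, 43, 850], [20, 357, 9, 25, 96]]
```

```bash
python3 -c "
from cell import *
print(finish_job())"
```

```text
the job is handed in; nothing more can be done
None
```

I handed the job in at about 18 s and no verdict came back: the last images show no mandarin outside the bin, the flap shut and the empty scoop back near where it started; one slip, I viewed 11 pictures against the limit of 10.

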